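Stand the stray globe bulb in its cup

ROBOT

A 6-joint arm with a two-finger parallel gripper is mounted at the origin on the work surface. World frame = base frame: x ahead of the robot, y to its left, z up, the work surface at z = 0. Lengths are in m, angles in degrees, forces in N, time in s.
With the tool pointing down it reaches from about 0.35 to 0.875 m from the base axis. Payload 15.5 kg.
Tool frame: the origin (TCP) lies midway between the tips of the shut fingers; the grasp point (between the pads) lies 19 mm behind it; z points along the fingers, y is the line along which they close (so a half turn about z gives the same grasp; the last joint's range is limited). The gripper opens to 85 mm and grips with 20 to 120 N. Pads are 22 mm wide; open, the fingers measure 114 mm over their backs; the gripper's body (76 mm by 85 mm) begins 54 mm behind the grasp point. The pads swing forward as they close: fully open they stand 13 mm farther back than shut.
Start: joints at [-75.544, 28.281, 77.091, -0, 74.628, -5.472], TCP at [0.213, -0.588, 0.203] pointing down, gripper open.
Joint ranges: [-166.48, 166.48], [-47.26, 123.95], [12.59, 153.08], [-70.14, 250.14], [6.76, 159.57], [-176.63, 176.63]. Speed limits (degrees/s): [108.29, 108.29, 147.25, 172.46, 172.46, 172.46].

INTERFACE

Orientations are given as a 3x3 rotation matrix whose columns are the frame's x, y, z axes.
In Python, from workcell import robot, imaging, workorder gives the robot as it stands.
- The arm moves only by the tool drive_tool, never from a script. Its argument "motion" is a list of rows, each a list of 3 entries, a list of its own where there are three numbers: the shift along the tool's x, y, z scaled (see below), then the turn, a rotation vector about the tool's x, y, z scaled (see below), then the opening, from 0 (shut) to 1 (fully open). In form: [[[tx, ty, tz], [ax, ay, az], jaw], ...]. A call has 1 to 10 rows; each row is the pose to reach, as a shift and turn from the pose commanded when the call began, along the tool's axes at that moment; what a row does not reach only later rows make up. The controller multiplies each number of a shift by 10 cm and each number of a turn by 0.5 rad. A row lasts 1/8 s, in which the tool goes at most 62.5 mm and 10.7 degrees, less where a joint would pass 70% of its speed; a pose out of reach is approached as far as the arm can. A call with a number of a shift or a turn outside -1 to 1 is refused whole. A call with a gripper value outside its range is refused whole. The fingers move at their own pace and stop on an object; "squeeze" is the grip in N (left out, the last holds). Time passes only in rows, so rows that repeat a pose let the fingers close. It gives the time, the measured TCP pose, the force, the opening and the grip force at its end, in the units of the state.
- robot.read_state(): the state, without advancing time (a new reading comes with each control period).
- imaging.capture(name): name is "side" or "top" or "wrist"; returns a dict with "img" (480x640x3 uint8, blue, green, red), "range_z" (480x640 float32, m along the optical axis (not along the pixel's ray), 0 where there is no reading), "fx", "fy", "cx", "cy" (pixels), "dist_coeffs" ([k1, k2, p1, p2, k3] as OpenCV has them; the pictures are not rectified), "rvec" (rotation vector, rad) and "tvec" (3), from world to camera coordinates, as OpenCV has them. Camera axes: x right, y down, z forward; pixel columns grow to the right and rows downward; lengths in m; the calibration is good to about 2 mm. A picture is of the moment at which its call begins.
- workorder.sign_off(): hands the job in; it is judged then, once.
The state is a dict: "t": time; "qpos": joint angles; "joint_vel": joint speeds; "joint_torque": joint torques, N m; "tcp_pos": TCP position; "orientation": TCP orientation; "ft_force": force on the tool from outside, world axes, zero at the start; "wrist_torque": the same for the moment, N m; "gripper_width": opening from 0.0 (shut) to 1.0 (fully open); "finger_force": force on a finger pad.
Only numpy, scipy, OpenCV 4.12 (cv2) and the standard library are available. Lean on these libraries where they do the work, as an engineer would, in place of code of your own. Each camera call takes 0.05 s, during which the arm holds its last target. There are 200 camera calls.

TASK

A spare frosted globe bulb has been left lying in the tilted-out grey bin beside the dustpan: take it out by its metal screw cap and stand it straight up, globe down and screw cap on top, in the one empty blue cup of the bulb rack. The glass is thin: keep hold of it until the cup carries it, without pressing it hard into the cup or letting it drop, then let go and leave it standing there by itself. Leave the other bulbs and the things on the shelf where they are.

Things in the scene. Friction and masses are not known exactly. Their poses are not given: they have to be found in the camera images.
- bulb: Frosted off-white globe bulb, 127.5 mm long, 90 g. Origin at the globe's pole, +z along its axis to the screw cap. Globe: 80 mm sphere centred at z = 40. Neck 37 mm across from z = 86 to 100; metal cap 26.6 mm across, z = 100 to 124. It lies globe down in the bin, neck on the front rim, cap sticking out towards the robot, axis about 45 degrees from vertical. In a cup it keeps its lean.
- bulb_globe (a point): Centre of the bulb's globe.
- bulb_cap (a point): Point on the bulb's axis in the middle of its screw cap, 72 mm from the globe's centre: the place to grip it.
- cup_a: The rack's empty cup (any of the three in the row): blue plastic, 68 mm across, 40 mm tall, with a rounded rim 6 mm thick round a mouth 56 mm wide and a floor 20 mm below the rim, which a seated globe does not reach. Origin at the centre of its foot, 8 mm above the shelf, z up; fixed.
- cup_a_rim (a point): Centre of the empty cup's mouth, level with the top of its rim, 48 mm above the shelf. A seated globe rests on the rim's inner edge, its centre 27 mm above this point; the middle of the upright bulb's cap is then 99 mm above it.
- rack: White tray, 104 x 330 x 16 mm, fixed to the shelf, with three blue cups in a row along its y axis, 105 mm apart. Origin under its centre, z up.
- bulb_b_globe (a point): Centre of the globe of one of the two loose cream bulbs that stand, cap up, in the other two cups; same shape and size as the bulb, tops 162 mm above the shelf. Not to be disturbed.
- bulb_c_globe (a point): The same for the other cream bulb.
- bin_housing: Pale grey housing of the tilt-out bin, 128 x 350 x 114 mm, fixed, open in front and on top. Origin under its front edge at mid-width; x into the housing, y along its front. The bin in it (334 wide, 103 deep, 88 tall, walls 4 mm) is hinged at its lower front edge, z = 12.5 mm, and a stiff hinge holds it tipped out 20 degrees towards the robot. A partition at y = 33: bulb on the +y side.
- dustpan: Yellow dustpan, 140 mm wide, 225 mm long, loose, standing handle up in the bin, its flat back on the front wall. Origin at the middle of its lower edge, z towards the handle.
- brush: Yellow hand brush, 240 mm long, 40 mm tall, loose, bristles down on the shelf behind the bin. Origin at shelf level, 30 mm from the middle of its length towards the handle end; x towards the bristle end.
- spray_bottle: Spray bottle with a chrome head, 76 mm across, 225 mm tall, loose. Origin under its centre.
- canister: Frosted glass canister with a wooden lid, 104 mm across, 171 mm tall, loose. Origin under its centre.
- carton: Cardboard bulb carton, 88 x 88 x 132 mm, loose. Origin under its centre.

How it is judged (in metres and radians):
On the way, in this order (a step that is already met when the one before it is completed fails the run):
1. the bulb is lifted out of the bin (height (world z) of bulb_globe above 0.12 m and contact force between the fingers and bulb above 1 N), for 0.1 s.
2. the bulb, globe down and near upright, rests on the empty cup while the fingers still hold it (contact force between bulb and cup_a above 0.5 N and contact force between the fingers and bulb above 1 N and angle between bulb's own z axis and vertical below 0.3 rad and horizontal distance between bulb_globe and cup_a_rim below 0.01 m), for 0.15 s.
At the end, for the whole second after the job is handed in: The bulb stands by itself in the empty cup, cap up, its axis within 6 degrees of vertical, the globe centred within 4 mm and seated on the rim's inner edge (globe centre 23 to 31 mm above the rim), at rest and released (angle between bulb's own z axis and vertical below 0.105 rad and horizontal distance between bulb_globe and cup_a_rim below 0.004 m and z of bulb_globe in the frame of cup_a_rim between 0.023 and 0.031 m and linear speed of bulb below 0.02 m/s and contact force between the fingers and bulb below 0.01 N); the robot touches nothing.
It fails at once if the glass is pressed into the cup with more than 12 N (contact force between bulb and cup_a above 12 N).
It fails at once if the bulb is dropped (moves faster than 0.25 m/s with no finger on it) (contact force between the fingers and bulb below 0.01 N and linear speed of bulb above 0.25 m/s).
It fails at once if one of the standing cream bulbs is shifted by more than 15 mm or struck with more than 10 N (distance of any of bulb_b_globe, bulb_c_globe from where it was at the start of the episode above 0.015 m or contact force between bulb and bulb_b above 10 N or contact force between bulb and bulb_c above 10 N).
It fails at once if the dustpan, brush, spray bottle, canister or carton is moved by more than 30 mm (distance of any of dustpan, brush, spray_bottle, canister, carton from where it was at the start of the episode above 0.03 m).
It also fails if it takes over 54 s, if anything falls off the work surface, if the arm or the gripper's body presses on something with over 40 N, if the wrist force passes 120 N, or if a joint passes its speed limit or range.

## Working session

There is one attempt and no reset: what is moved stays moved. The work goes in short steps, Python scripts to look and compute and a tool call to move; the robot and the scene stay as the last step left them, time stands still between calls to the robot, and variables do not carry over. Pictures are saved under pics/ and viewed, at most 10 in all, crops included, and the job is handed in when it is done.

Besides the shell and the picture viewer there is one more tool, called after ">>>" by a JSON object that holds its "api" and its "payload". drive_tool: Moves the arm, as the interface text tells. Shifts and turns lie within -1 to 1; 1 stands for 10 cm of shift or 0.5 rad of turn. Its arguments: {"type":"object","properties":{"motion":{"type":"array","items":{"type":"array"}},"squeeze":{"type":"number"}},"required":["motion"]}

```bash
mkdir -p pics; ls; cat > h.py <<'E'
import numpy as np, cv2
from workcell import robot, imaging, workorder
def cap(n):
    c=imaging.capture(n); c['K']=np.array([[c['fx'],0,c['cx']],[0,c['fy'],c['cy']],[0,0,1.]])
    c['R']=cv2.Rodrigues(np.array(c['rvec'],float))[0]; c['t']=np.array(c['tvec'],float).ravel(); c['d']=np.array(c['dist_coeffs'],float); return c
def cloud(c):
    h,w=c['range_z'].shape
    uv=np.stack(np.meshgrid(np.arange(w),np.arange(h)),-1).reshape(-1,1,2).astype(np.float64)
    n=cv2.undistortPoints(uv,c['K'],c['d']).reshape(h,w,2)
    z=c['range_z'][...,None]
    P=np.concatenate([n*z,z],-1)
    return (P-c['t'])@c['R']
E
python3 - <<'E'
from h import *
for n in ("side","top"):
    c=cap(n); cv2.imwrite(f'pics/{n}0.png',c['img']); np.savez(f'{n}0.npz',P=cloud(c),img=c['img'],z=c['range_z'])
    print(n,-c['R'].T@c['t'],c['R'][2],c['fx'],(c['range_z']>0).mean())
s=robot.read_state(); print(s)
E
```

```text
pics
side [0.13483482 0.6528382  1.08788999] [ 0.38668829 -0.53193636 -0.75333649] 518.6631449227118 0.9959993489583333
top [ 0.45578371 -0.03910521  1.57936319] [ 1.15684579e-01  5.00484193e-04 -9.93285874e-01] 611.4530952029901 0.9959537760416667
{'t': 0.1, 'qpos': array([-7.55437293e+01,  2.83139624e+01,  7.71230471e+01,  9.10843250e-04,
        7.46274271e+01, -5.47223542e+00]), 'joint_vel': array([-0.05355344, -0.06049638, -0.09119495,  0.08186739, -0.04780556,
        0.0011931 ]), 'joint_torque': array([-1.30681947e-03, -8.83592105e+01, -3.84562433e+01, -4.26892266e-04,
        5.15018401e-03, -9.63066640e-06]), 'tcp_pos': array([ 0.21294623, -0.58723702,  0.20203442]), 'orientation': array([[ 9.40120119e-01,  3.40843206e-01, -2.65910587e-04],
       [ 3.40843288e-01, -9.40119492e-01,  1.09284883e-03],
       [ 1.22502372e-04, -1.11804301e-03, -9.99999367e-01]]), 'ft_force': array([ 0.42875865, -0.35940122, -0.78502797]), 'wrist_torque': array([ 0.02614447, -0.00955489,  0.01090233]), 'finger_force': 0.0, 'gripper_width': 1.000685642656424}
```

View pics/side0.png

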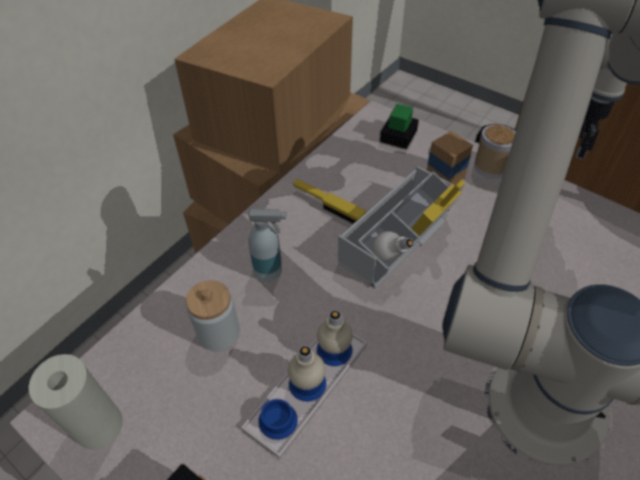

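View pics/top0.png

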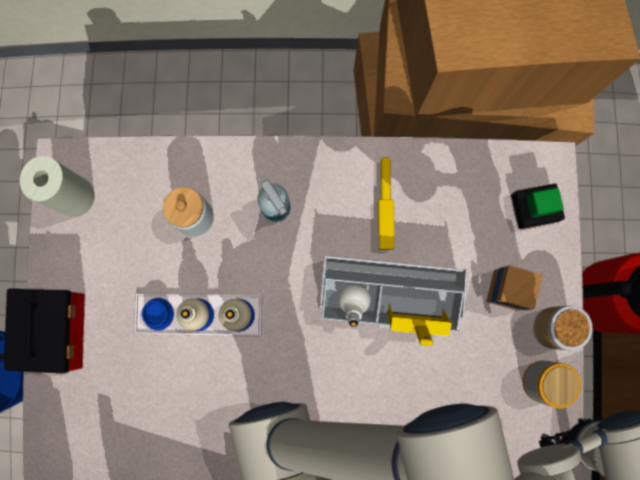

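The side view shows the empty cup at (277,418), the cream bulbs at (306,370) and (334,335), and the spare bulb at (387,245) with its cap at (408,243). The top view shows the cup at (157,313) and the globe at (355,298) with its cap at (353,321). Next I measure with depth.

```bash
cat > m.py <<'E'
from h import *
from scipy.optimize import least_squares
def sph(P,r=.04):
    f=lambda c:np.linalg.norm(P-c,axis=1)-r
    s=least_squares(f,P.mean(0)-[0,0,.02],loss='soft_l1',f_scale=.002); return s.x, np.abs(f(s.x)).mean()
D={n:np.load(n+'0.npz') for n in('side','top')}
for n,boxes in {'top':[(340,284,368,312,'bulb'),(178,300,210,330,'b'),(222,300,252,330,'c')],'side':[(374,232,398,258,'bulb'),(290,352,322,384,'b'),(318,320,352,350,'c')]}.items():
    P=D[n]['P'];hsv=cv2.cvtColor(D[n]['img'],cv2.COLOR_BGR2HSV)
    for x0,y0,x1,y1,k in boxes:
        Q=P[y0:y1,x0:x1].reshape(-1,3); H=hsv[y0:y1,x0:x1].reshape(-1,3)
        m=(H[:,1]<90)&(H[:,2]>130)&(Q[:,2]>.05)&(Q[:,2]<.14)
        c,e=sph(Q[m]); 
        m=m&(abs(np.linalg.norm(Q-c,axis=1)-.04)<.006); c,e=sph(Q[m]); print(n,k,c.round(4),e.round(4),m.sum())
    m=cv2.inRange(hsv,(100,120,40),(130,255,255))>0
    Q=P[m]
    x0=(P[...,1]>.2)
    mm=m&(P[...,2]>.043)&(P[...,2]<.053)&(P[...,0]>.2)&(P[...,0]<.7)&(P[...,1]>.2)
    pts=P[mm]; print(n,'rim z',np.percentile(pts[:,2],[10,50,90]).round(4),len(pts))
    # isolated cup = largest y
    q=pts[pts[:,1]>pts[:,1].max()-.072]; (cx,cy),r=cv2.minEnclosingCircle(q[:,:2].astype(np.float32)); print('cup',cx,cy,r,q.mean(0))
    # shelf height
    # caps
    for k,b in {'bulb':(342,312,364,330) if n=='top' else (396,234,416,254)}.items():
        x0,y0,x1,y1=b; Q=P[y0:y1,x0:x1].reshape(-1,3)
        for q in Q[Q[:,2]>.105][::4]: print(q.round(3),end=' ')
        print()
E
python3 m.py
python3 - <<'E'
import cv2,numpy as np
a=cv2.imread('pics/side0.png')[200:290,330:480];b=cv2.imread('pics/top0.png')[250:340,310:460]
cv2.imwrite('pics/crop.png',cv2.resize(np.vstack([a,b]),None,fx=3.3,fy=3.3,interpolation=cv2.INTER_CUBIC)[:600])
E
```

```text
top bulb [ 0.5086 -0.1311  0.0709] 0.0021 505
top b [0.4714 0.2684 0.0776] 0.0017 448
top c [0.4622 0.1725 0.0989] 0.0025 181
top rim z [0.0442 0.0479 0.0514] 158
cup 0.469817578792572 0.372371107339859 0.03461797907948494 [0.47085151 0.3705744  0.04774325]
[ 0.479 -0.111  0.111] [ 0.479 -0.121  0.115] [ 0.479 -0.13   0.12 ] [ 0.479 -0.14   0.118] [ 0.477 -0.113  0.118] [ 0.477 -0.123  0.122] [ 0.477 -0.132  0.128] [ 0.477 -0.142  0.116] [ 0.474 -0.116  0.115] [ 0.474 -0.125  0.129] [ 0.474 -0.135  0.121] [ 0.474 -0.144  0.122] [ 0.472 -0.118  0.124] [ 0.472 -0.127  0.131] [ 0.472 -0.137  0.126] [ 0.47  -0.112  0.107] [ 0.469 -0.12   0.131] [ 0.47  -0.13   0.126] [ 0.47  -0.14   0.119] [ 0.467 -0.115  0.126] [ 0.467 -0.124  0.135] [ 0.467 -0.134  0.127] [ 0.467 -0.145  0.116] [ 0.465 -0.12   0.135] [ 0.465 -0.129  0.137] [ 0.465 -0.139  0.121] [ 0.462 -0.117  0.133] [ 0.462 -0.126  0.138] [ 0.463 -0.136  0.13 ] [ 0.46  -0.115  0.132] [ 0.46  -0.124  0.142] [ 0.46  -0.134  0.137] [ 0.458 -0.115  0.128] [ 0.458 -0.124  0.138] [ 0.458 -0.134  0.132] [ 0.455 -0.115  0.132] [ 0.455 -0.125
[... 972 characters left out ...]
19  0.122] [ 0.463 -0.115  0.134] [ 0.455 -0.12   0.135] [ 0.447 -0.126  0.134] [ 0.476 -0.116  0.121] [ 0.465 -0.115  0.128] [ 0.456 -0.118  0.131] [ 0.448 -0.124  0.132] [ 0.478 -0.114  0.117] [ 0.467 -0.114  0.125] [ 0.456 -0.113  0.133] [ 0.448 -0.119  0.133] [ 0.478 -0.111  0.116] [ 0.468 -0.112  0.121] [ 0.459 -0.115  0.125] [ 0.449 -0.115  0.133] [ 0.445 -0.13   0.12 ] [ 0.472 -0.115  0.113] [ 0.461 -0.114  0.122] [ 0.45  -0.114  0.129] [ 0.444 -0.122  0.125] [ 0.47  -0.111  0.113] [ 0.461 -0.115  0.116] [ 0.451 -0.116  0.122] [ 0.443 -0.122  0.122] [ 0.468 -0.109  0.113] [ 0.46  -0.113  0.115] [ 0.449 -0.112  0.123] [ 0.47  -0.107  0.11 ] [ 0.463 -0.115  0.107] [ 0.472 -0.107  0.105]
```

View pics/crop.png

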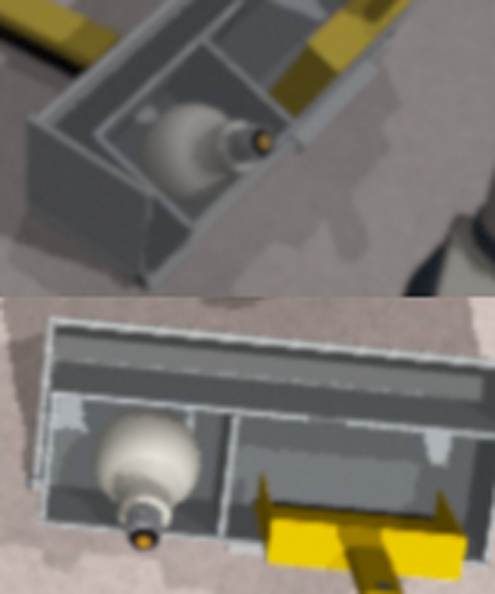

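The crop shows the bulb's cap clear of the front rim, with the dustpan well to its right. The plan is to grip along the bulb's axis with the fingertips at the base of the cap (58 mm from the globe's centre), so placing it needs a downward tool.

```bash
cat > g.py <<'E'
from h import *
from scipy.spatial.transform import Rotation as Ro
def frame(z,y):
    z=np.array(z,float);z/=np.linalg.norm(z);y=np.array(y,float);y-=z*(y@z);y/=np.linalg.norm(y)
    return np.stack([np.cross(y,z),y,z],1)
def delta(pos,R,p0=None,R0=None):
    s=robot.read_state(); p0=s['tcp_pos'] if p0 is None else p0; R0=s['orientation'] if R0 is None else R0
    return (R0.T@(np.array(pos)-p0)*10).round(3), (Ro.from_matrix(R0.T@R).as_rotvec()/.5).round(3)
def path(wps):
    s=robot.read_state(); p,R=s['tcp_pos'],s['orientation']
    for q,Q in wps:
        print(*delta(q,Q,p,R)); p,R=np.array(q),Q
E
python3 - <<'E'
from g import *
from scipy.spatial.transform import Slerp
D=np.load('top0.npz');P=D['P'];hsv=cv2.cvtColor(D['img'],cv2.COLOR_BGR2HSV)
m=(cv2.inRange(hsv,(20,150,80),(35,255,255))>0)&(P[...,0]<.48)&(P[...,0]>.2)
Q=P[m];print('pan min/max',Q.min(0),Q.max(0),Q[Q[:,2].argmax()],Q[Q[:,1].argmax()])
# cap cylinder fit, globe fixed: axis direction
from scipy.optimize import least_squares
g=np.array([.506,-.131,.070]);pts=[]
for n,b in (('top',(342,312,364,330)),('side',(396,234,416,254))):
    P=np.load(n+'0.npz')['P'];x0,y0,x1,y1=b;q=P[y0:y1,x0:x1].reshape(-1,3)
    l=np.linalg.norm(q-g,axis=1);q=q[(l>.064)&(l<.088)];pts.append(q)
    f=lambda v:np.linalg.norm(np.cross(q-g,np.array([v[0],v[1],.71])/np.linalg.norm([v[0],v[1],.71])),axis=1)-.0133
    s=least_squares(f,[-.7,.07],loss='soft_l1',f_scale=.002);a=np.r_[s.x,.71];print(n,a/np.linalg.norm(a),len(q),abs(f(s.x)).mean())
a=np.array([-.70,.07,.71]);a/=np.linalg.norm(a)
Rg=frame(-a,[0,-1,0]);R0=robot.read_state()['orientation']
S=Slerp([0,1],Ro.from_matrix([R0,Rg]));print(np.degrees(Ro.from_matrix(R0.T@Rg).magnitude()))
gp=g+.058*a;pre=g+.158*a;print(gp,pre)
path([([.26,-.50,.26],S(.33).as_matrix()),([.31,-.42,.30],S(.66).as_matrix()),([.35,-.33,.33],Rg),([.37,-.24,.33],Rg),([.38,-.16,.29],Rg),(pre,Rg)])
E
```

```text
pan min/max [ 0.24977115 -0.68270859 -0.00345595] [0.47993119 0.27312295 1.57936319] [ 0.45578371 -0.03910521  1.57936319] [0.46860278 0.27312295 0.16055995]
top [-0.66154254  0.07523096  0.7461245 ] 137 0.00744113545415457
side [-0.68833621  0.03762841  0.72441519] 157 0.012644319703679876
49.43436934429349
[ 0.46537968 -0.12693797  0.11120061] [ 0.39534466 -0.11993447  0.18223613]
[ 0.74  -0.66  -0.579] [-0.134  0.501  0.235]
[ 0.752 -0.649 -0.252] [-0.134  0.501  0.235]
[ 0.592 -0.839 -0.077] [-0.138  0.516  0.243]
[ 0.142 -0.908  0.077] [0. 0. 0.]
[-0.21  -0.823  0.298] [0. 0. 0.]
[-0.647 -0.461  0.845] [0. 0. 0.]
```

>>> {"api": "drive_tool", "payload": {"motion": [[[0.74,-0.66,-0.58],[-0.13,0.5,0.23],1],[[0.74,-0.66,-0.58],[-0.13,0.5,0.23],1],[[0.74,-0.66,-0.58],[-0.13,0.5,0.23],1]]}}

```text
t: 0.48
tcp_pos: [0.2602, -0.4987, 0.2623]
orientation: [[0.94, 0.223, 0.257], [0.229, -0.973, 0.008], [0.252, 0.051, -0.966]]
ft_force: [-0.3, 0.0, -0.1]
gripper_width: 1.003
finger_force: 0.0
```

>>> {"api": "drive_tool", "payload": {"motion": [[[0.75,-0.65,-0.25],[-0.13,0.5,0.23],1],[[0.75,-0.65,-0.25],[-0.13,0.5,0.23],1],[[0.75,-0.65,-0.25],[-0.13,0.5,0.23],1]]}}

```text
t: 0.85
tcp_pos: [0.3095, -0.4187, 0.3003]
orientation: [[0.865, 0.094, 0.493], [0.115, -0.993, -0.012], [0.489, 0.067, -0.87]]
ft_force: [0.1, 0.4, -0.4]
gripper_width: 0.997
finger_force: 0.0
```

>>> {"api": "drive_tool", "payload": {"motion": [[[0.6,-0.84,-0.08],[-0.13,0.5,0.23],0.7],[[0.6,-0.84,-0.08],[-0.13,0.5,0.23],0.7],[[0.6,-0.84,-0.08],[-0.13,0.5,0.23],0.7]]}}

```text
t: 1.23
tcp_pos: [0.3495, -0.328, 0.3302]
orientation: [[0.72, -0.035, 0.694], [0.009, -0.998, -0.06], [0.694, 0.049, -0.718]]
ft_force: [0.0, -0.8, 0.5]
gripper_width: 0.699
finger_force: 0.0
```

>>> {"api": "drive_tool", "payload": {"motion": [[[0.14,-0.9,0.08],[0,0,0],0.7],[[0.14,-0.9,0.08],[0,0,0],0.7],[[0.14,-0.9,0.08],[0,0,0],0.7]]}}

```text
t: 1.6
tcp_pos: [0.3687, -0.2398, 0.3302]
orientation: [[0.72, -0.033, 0.693], [0.012, -0.998, -0.06], [0.694, 0.052, -0.719]]
ft_force: [-0.3, 0.2, 0.2]
gripper_width: 0.7
finger_force: 0.0
```

>>> {"api": "drive_tool", "payload": {"motion": [[[-0.2,-0.8,0.2],[0,0,0],0.7],[[-0.2,-0.8,0.2],[0,0,0],0.7],[[-0.2,-0.8,0.2],[0,0,0],0.7]]}}

```text
t: 1.98
tcp_pos: [0.3711, -0.162, 0.2978]
orientation: [[0.72, -0.034, 0.693], [0.011, -0.998, -0.06], [0.694, 0.051, -0.718]]
ft_force: [0.0, -1.3, 1.0]
gripper_width: 0.705
finger_force: 0.0
```

```bash
python3 - <<'E'
from g import *
c=cap('wrist');cv2.imwrite('pics/w1.png',c['img']);np.savez('wrist1.npz',P=cloud(c),img=c['img'])
print(-c['R'].T@c['t'],c['R'][2])
a=np.array([-.69,.06,.725]);a/=np.linalg.norm(a);g=np.array([.506,-.131,.070]);Rg=frame(-a,[0,-1,0])
path([(g+.14*a,Rg),(g+.058*a,Rg)])
def pr(X): return cv2.projectPoints(np.array(X).reshape(1,1,3),np.array(c['rvec']),c['t'],c['K'],c['d'])[0].ravel()
print('globe px',pr(g),'cap end px',pr(g+.0875*a),'cap base',pr(g+.06*a))
E
```

```text
[ 0.30440115 -0.15092274  0.47089394] [ 0.46160946 -0.06097194 -0.88498538]
[-0.603 -0.485  1.154] [ 0.003 -0.015  0.021]
[-0.    0.    0.82] [0. 0. 0.]
globe px [277.98567489 251.83827658] cap end px [268.66145768 278.84221391] cap base [272.01985671 269.10513921]
```

View pics/w1.png

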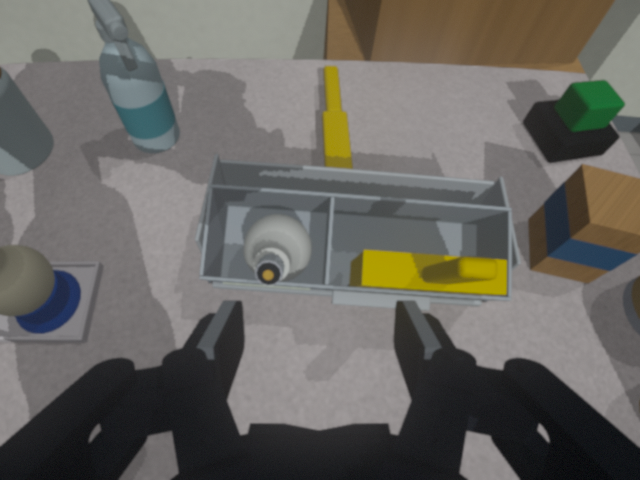

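The wrist view shows the globe at about (279,246) and the orange cap tip at (267,272), roughly 6 px above my prediction. I'll triangulate the tip and refit the globe from this closer view.

```bash
python3 - <<'E'
from g import *
from scipy.optimize import least_squares
C={n:cap(n) for n in('side','top','wrist')}
box={'side':(396,234,418,254),'top':(342,310,366,332),'wrist':(255,258,282,286)}
gb={'wrist':(238,205,318,275),'top':(336,280,374,315),'side':(368,226,402,262)}
rays=[]
for n,c in C.items():
    x0,y0,x1,y1=box[n];h=cv2.cvtColor(c['img'],cv2.COLOR_BGR2HSV)[y0:y1,x0:x1]
    m=cv2.inRange(h,(8,120,80),(28,255,255));M=cv2.moments(m,True)
    if not M['m00']: print(n,'no tip');continue
    uv=np.array([x0+M['m10']/M['m00'],y0+M['m01']/M['m00']])
    p=cv2.undistortPoints(uv.reshape(1,1,2),c['K'],c['d']).ravel();d=c['R'].T@np.r_[p,1];d/=np.linalg.norm(d);o=-c['R'].T@c['t'];rays.append((n,o,d));print(n,uv,M['m00'])
def tri(R):
    A=sum(np.eye(3)-np.outer(d,d) for _,o,d in R);b=sum((np.eye(3)-np.outer(d,d))@o for _,o,d in R);X=np.linalg.solve(A,b)
    return X,[np.linalg.norm(np.cross(X-o,d)).round(4) for _,o,d in R]
print('tip',tri(rays)); 
for i in range(len(rays)): print('without',rays[i][0],tri([r for j,r in enumerate(rays) if j!=i])[0])
for n,c in C.items():
    P=cloud(c);x0,y0,x1,y1=gb[n];h=cv2.cvtColor(c['img'],cv2.COLOR_BGR2HSV)[y0:y1,x0:x1].reshape(-1,3);Q=P[y0:y1,x0:x1].reshape(-1,3)
    k=np.array([.508,-.131,.072])
    for t in(.012,.008,.005):
        q=Q[abs(np.linalg.norm(Q-k,axis=1)-.04)<t]; k=least_squares(lambda v:np.linalg.norm(q-v,axis=1)-.04,k,loss='soft_l1',f_scale=.002).x
    print(n,'globe',k.round(4),len(q))
E
```

```text
side [409.5 242.5] 12.0
top [353.11764706 323.58823529] 17.0
wrist [265.05434783 275.76086957] 92.0
tip (array([ 0.4509314 , -0.1247164 ,  0.13108786]), [np.float64(0.0007), np.float64(0.0007), np.float64(0.0004)])
without side [ 0.45149025 -0.12458765  0.1300395 ]
without top [ 0.45026923 -0.12435585  0.13191743]
without wrist [ 0.45104587 -0.12518695  0.13043701]
side globe [ 0.5078 -0.1309  0.0704] 609
top globe [ 0.5103 -0.1312  0.0703] 659
wrist globe [ 0.5103 -0.1294  0.0699] 2421
```

```bash
python3 - <<'E'
from g import *
a=np.array([-.695,.068,.717]);a/=np.linalg.norm(a);gp=np.array([.471,-.1267,.1105]);Rg=frame(-a,[0,-1,0])
path([(gp+.09*a,Rg),(gp,Rg)])
E
```

```text
[-0.587 -0.509  1.118] [-0.011  0.002  0.02 ]
[ 0.  -0.   0.9] [0. 0. 0.]
```

>>> {"api": "drive_tool", "payload": {"motion": [[[-0.59,-0.51,0.5],[-0.01,0,0.02],0.7],[[-0.59,-0.51,0.5],[-0.01,0,0.02],0.7],[[-0.59,-0.51,1.0],[-0.01,0,0.02],0.7],[[-0.59,-0.51,1.0],[-0.01,0,0.02],0.7]]}}

```text
t: 2.68
tcp_pos: [0.4008, -0.1197, 0.1824]
orientation: [[0.718, -0.048, 0.694], [-0.001, -0.998, -0.069], [0.696, 0.049, -0.717]]
ft_force: [1.6, -0.3, 0.9]
gripper_width: 0.698
finger_force: 0.0
```

```bash
python3 - <<'E'
from g import *
a=np.array([-.695,.068,.717]);a/=np.linalg.norm(a);gp=np.array([.471,-.1267,.1105]);Rg=frame(-a,[0,-1,0])
path([(gp,Rg)]); s=robot.read_state();print(s['tcp_pos'],s['qpos'],s['gripper_width'])
c=cap('wrist');cv2.imwrite('pics/w2.png',c['img'])
E
```

```text
[0.004 0.    1.007] [ 0.002  0.001 -0.001]
[ 0.40082934 -0.11973521  0.18239005] [-52.37019423  11.12195447 144.63125698 105.59902401  31.79875702
 -59.46751027] 0.6980142106321453
```

View pics/w2.png

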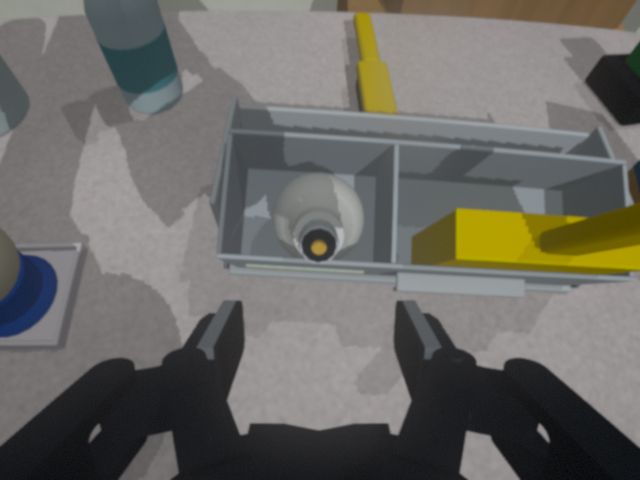

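The wrist view shows the cap at (318,246), centred between the fingers (about 320), with a clear path.

>>> {"api": "drive_tool", "payload": {"motion": [[[0,0,0.4],[0,0,0],0.7],[[0,0,0.7],[0,0,0],0.7],[[0,0,0.85],[0,0,0],0.7],[[0,0,1.0],[0,0,0],0.7],[[0,0,1.0],[0,0,0],0.7]]}}

```text
t: 3.35
tcp_pos: [0.4705, -0.1247, 0.1111]
orientation: [[0.717, -0.046, 0.695], [-0.001, -0.998, -0.065], [0.697, 0.046, -0.716]]
ft_force: [-0.3, -0.5, -0.7]
gripper_width: 0.7
finger_force: 0.0
```

```bash
python3 - <<'E'
from g import *
c=cap('wrist');s=cap('side')
cv2.imwrite('pics/w3.png',np.hstack([c['img'][150:450,200:440],cv2.resize(s['img'][200:300,340:480],(420,300),interpolation=cv2.INTER_CUBIC)]));print(robot.read_state()['qpos'])
E
```

```text
[-39.37029785  31.26801477 142.9714988  142.29185579  39.59975235
 -88.80078863]
```

View pics/w3.png

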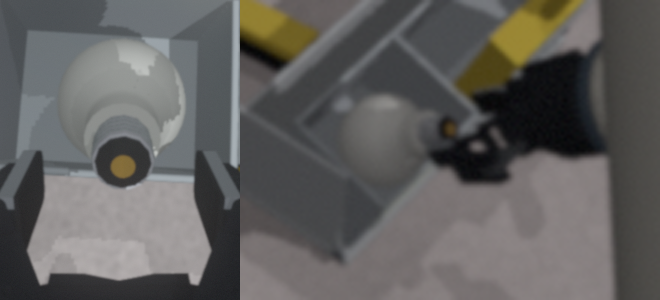

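>>> {"api": "drive_tool", "payload": {"motion": [[[0,0,0],[0,0,0],0.2],[[0,0,0],[0,0,0],0.2],[[0,0,0],[0,0,0],0.2],[[0,0,0],[0,0,0],0.2],[[0,0,0],[0,0,0],0.2],[[0,0,0],[0,0,0],0.2]], "squeeze": 35}}

```text
t: 4.2
tcp_pos: [0.4692, -0.1241, 0.1113]
orientation: [[0.718, -0.046, 0.694], [-0.001, -0.998, -0.066], [0.696, 0.047, -0.717]]
ft_force: [0.2, -0.4, 0.3]
gripper_width: 0.198
finger_force: 0.0
```

```bash
python3 - <<'E'
from g import *
c=cap('wrist');s=cap('side')
cv2.imwrite('pics/w4.png',np.hstack([cv2.resize(c['img'][190:390,220:420],(300,300)),cv2.resize(s['img'][200:300,340:480],(420,300),interpolation=cv2.INTER_CUBIC)]))
P=cloud(c);h=cv2.cvtColor(c['img'],cv2.COLOR_BGR2HSV)
m=cv2.inRange(h[250:400,250:400],(8,120,80),(28,255,255))>0;print('tip',np.median(P[250:400,250:400][m],0),m.sum())
E
```

```text
tip [ 0.45053298 -0.12437264  0.13201269] 424
```

View pics/w4.png

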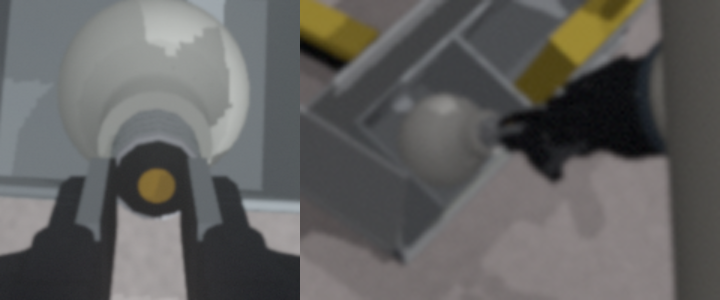

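The fingers straddle the cap but stopped at the commanded opening, so I close further.

>>> {"api": "drive_tool", "payload": {"motion": [[[0,0,0],[0,0,0],0],[[0,0,0],[0,0,0],0],[[0,0,0],[0,0,0],0],[[0,0,0],[0,0,0],0]], "squeeze": 35}}

```text
t: 4.8
tcp_pos: [0.4692, -0.1242, 0.1113]
orientation: [[0.718, -0.047, 0.694], [-0.001, -0.998, -0.066], [0.696, 0.047, -0.717]]
ft_force: [-0.0, 0.5, 0.2]
gripper_width: -0.002
finger_force: 0.0
```

```bash
python3 - <<'E'
from g import *
c=cap('wrist');s=cap('side')
cv2.imwrite('pics/w5.png',np.hstack([cv2.resize(c['img'][190:390,220:420],(300,300)),cv2.resize(s['img'][200:300,340:480],(420,300),interpolation=cv2.INTER_CUBIC)]))
P=cloud(c);h=cv2.cvtColor(c['img'],cv2.COLOR_BGR2HSV)
m=cv2.inRange(h[250:400,250:400],(8,120,80),(28,255,255))>0;print('tip',np.median(P[250:400,250:400][m],0),m.sum())
st=robot.read_state();print(st['gripper_width'],st['finger_force'],st['tcp_pos'])
E
```

```text
tip [nan nan nan] 0
-0.002537088072017123 0.0 [ 0.46914256 -0.1241641   0.11129386]
  return _methods._mean(a, axis=axis, dtype=dtype,
  ret = um.true_divide(
```

View pics/w5.png

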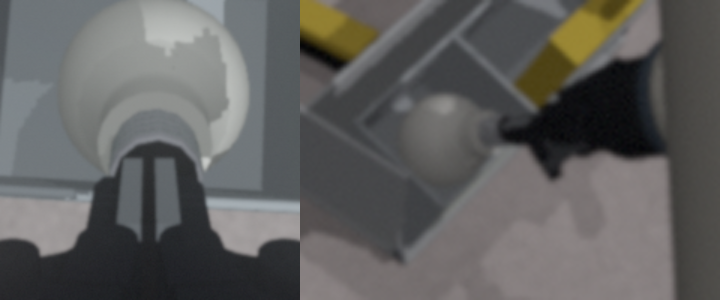

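```bash
python3 - <<'E'
from g import *
c=cap('wrist');s=robot.read_state();T=s['tcp_pos'];R=s['orientation']
pr=lambda X: cv2.projectPoints(np.array(X).reshape(-1,1,3),np.array(c['rvec']),c['t'],c['K'],c['d'])[0].reshape(-1,2).round(0)
print('tcp px',pr([T,T-R[:,2]*.019]),'cam',-c['R'].T@c['t'])
P=cloud(c);h=cv2.cvtColor(c['img'],cv2.COLOR_BGR2HSV)
for y in range(230,400,10):
  p=P[y,320];print(y,p.round(3),((p-T)@R).round(3),c['img'][y,320])
S=cap('side')
pr=lambda X: cv2.projectPoints(np.array(X).reshape(-1,1,3),np.array(S['rvec']),S['t'],S['K'],S['d'])[0].reshape(-1,2).round(0)
print('side tcp px',pr([T,T-R[:,2]*.019]))
E
```

```text
tcp px [[319. 289.]
 [319. 307.]] cam [ 0.40216964 -0.11282765  0.28429197]
230 [ 0.502 -0.126  0.111] [0.023 0.001 0.024] [150 153 150]
240 [ 0.496 -0.126  0.112] [0.02  0.001 0.018] [141 143 140]
250 [ 0.484 -0.125  0.124] [0.019 0.001 0.001] [135 137 134]
260 [ 0.48  -0.125  0.122] [ 0.015  0.001 -0.   ] [143 145 143]
270 [ 0.471 -0.124  0.129] [ 0.014  0.001 -0.011] [122 119 114]
280 [ 0.463 -0.123  0.137] [ 0.014  0.001 -0.023] [134 129 125]
290 [ 0.459 -0.123  0.137] [ 0.01   0.001 -0.025] [50 50 48]
300 [ 0.451 -0.122  0.147] [ 0.012  0.    -0.038] [50 49 47]
310 [ 0.446 -0.122  0.152] [ 0.011  0.    -0.046] [49 46 45]
320 [ 0.44  -0.121  0.157] [ 0.011  0.    -0.053] [43 43 42]
330 [ 0.436 -0.121  0.161] [ 0.011  0.    -0.059] [44 42 42]
340 [ 0.431 -0.12   0.166] [ 0.011  0.    -0.066] [43 41 39]
350 [ 0.429 -0.12   0.164] [ 0.008  0.    -0.066] [41 37 38]
360 [ 0.426 -0.12   0.163] [ 0.005  0.    -0.067] [38 36 34]
370 [ 0.423 -0.12   0.16 ] [ 0.001  0.    -0.067] [37 32 32]
380 [ 0.421 -0.12   0.156] [-0.003  0.    -0.066] [33 33 31]
390 [ 0.418 -0.12   0.154] [-0.007  0.    -0.067] [31 31 29]
side tcp px [[402. 244.]
 [407. 244.]]
```

The wrist depth shows the shut fingertips only just reaching the cap's end, about 28 mm behind the reported TCP, and the side view agrees. I open, advance 27 mm along the axis, and close again.

>>> {"api": "drive_tool", "payload": {"motion": [[[0,0,0],[0,0,0],0.65],[[0,0,0],[0,0,0],0.65],[[0,0,0],[0,0,0],0.65],[[0,0,0],[0,0,0],0.65],[[0,0,0.12],[0,0,0],0.65],[[0,0,0.2],[0,0,0],0.65],[[0,0,0.27],[0,0,0],0.65],[[0,0,0.27],[0,0,0],0.65]]}}

```text
t: 6.0
tcp_pos: [0.4882, -0.1257, 0.0914]
orientation: [[0.719, -0.046, 0.694], [-0.0, -0.998, -0.066], [0.695, 0.047, -0.717]]
ft_force: [0.0, -0.2, -1.0]
gripper_width: 0.648
finger_force: 0.0
```

>>> {"api": "drive_tool", "payload": {"motion": [[[0,0,0],[0,0,0],0],[[0,0,0],[0,0,0],0],[[0,0,0],[0,0,0],0],[[0,0,0],[0,0,0],0],[[0,0,0],[0,0,0],0],[[0,0,0],[0,0,0],0]], "squeeze": 30}}

```text
t: 6.75
tcp_pos: [0.4878, -0.1259, 0.0921]
orientation: [[0.718, -0.047, 0.694], [-0.001, -0.998, -0.066], [0.696, 0.047, -0.717]]
ft_force: [-3.9, -0.1, 6.1]
gripper_width: 0.297
finger_force: 29.8
```

```bash
python3 - <<'E'
from g import *
c=cap('wrist');s=cap('side')
cv2.imwrite('pics/w6.png',np.hstack([cv2.resize(c['img'][190:390,220:420],(300,300)),cv2.resize(s['img'][200:300,340:480],(420,300),interpolation=cv2.INTER_CUBIC)]))
st=robot.read_state();print(st['gripper_width'],st['finger_force'],st['tcp_pos'],st['qpos'])
E
```

```text
0.29881400468294456 29.79881465435028 [ 0.48778003 -0.12590726  0.09208397] [-36.85604743  35.34723804 141.43367062 146.7500818   41.49426232
 -91.34922155]
```

View pics/w6.png

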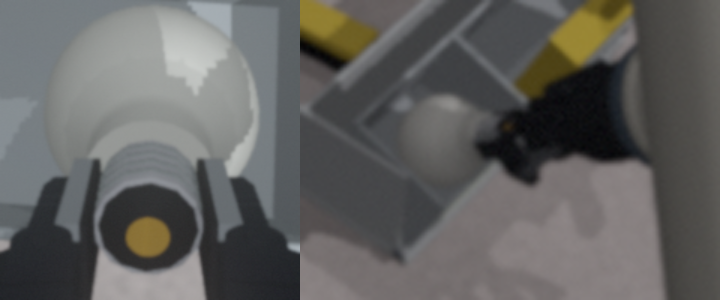

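The fingers hold the cap with the tip centred at about (318,347) and a 30 N grip. Now I lift straight up.

>>> {"api": "drive_tool", "payload": {"motion": [[[0.15,0.01,-0.1],[0,0,0],0],[[0.3,0.02,-0.25],[0,0,0],0],[[0.43,0.03,-0.4],[0,0,0],0],[[0.57,0.04,-0.54],[0,0,0],0],[[0.72,0.05,-0.68],[0,0,0],0],[[0.86,0.06,-0.83],[0,0,0],0],[[0.86,0.06,-0.83],[0,0,0],0]]}}

```text
t: 7.72
tcp_pos: [0.4921, -0.1267, 0.2129]
orientation: [[0.717, -0.046, 0.696], [0.002, -0.998, -0.067], [0.697, 0.049, -0.715]]
ft_force: [1.0, -0.2, -1.7]
gripper_width: 0.298
finger_force: 29.6
```

```bash
cat > f.py <<'E'
from g import *
from scipy.optimize import least_squares
def globe(c,k,r=.04):
    P=cloud(c).reshape(-1,3);k=np.array(k,float);hsv=cv2.cvtColor(c['img'],cv2.COLOR_BGR2HSV).reshape(-1,3);P=P[(hsv[:,2]>80)]
    for t in(.02,.012,.008,.005):
        q=P[abs(np.linalg.norm(P-k,axis=1)-r)<t]
        if len(q)<20: return None,len(q)
        k=least_squares(lambda v:np.linalg.norm(q-v,axis=1)-r,k,loss='soft_l1',f_scale=.002).x
    return k,len(q)
E
python3 - <<'E'
from f import *
s=robot.read_state();T=s['tcp_pos'];R=s['orientation'];print(T,s['finger_force'],s['gripper_width'],s['qpos'])
k0=T+R[:,2]*.033
for n in('side','top','wrist'):
    k,m=globe(cap(n),k0);print(n,k,m, None if k is None else ((k-T)@R).round(4))
E
```

```text
[ 0.49210198 -0.12667875  0.2128804 ] 29.640710055828094 0.298348431157728 [-36.41555851   9.62680199 130.94855174  91.47638368  21.03120586
 -28.78904026]
side [ 0.50864764 -0.13018404  0.18730454] 648 [-0.006   0.0015  0.03  ]
top [ 0.51058425 -0.13017986  0.18622495] 761 [-0.0053  0.0013  0.0322]
wrist [ 0.50938198 -0.12858109  0.18512161] 9052 [-0.007  -0.0003  0.032 ]
```

```bash
cat >> f.py <<'E'
def tip(c,T,R,near=.03):
    P=cloud(c);h=cv2.cvtColor(c['img'],cv2.COLOR_BGR2HSV)
    m=(cv2.inRange(h,(8,110,60),(28,255,255))>0)&(np.linalg.norm(P-(T-R[:,2]*.056),axis=-1)<near)
    return np.median(P[m],0),m.sum()
E
python3 - <<'E'
from f import *
s=robot.read_state();T=s['tcp_pos'];R=s['orientation']
for n in('side','top','wrist'):
    k,m=tip(cap(n),T,R);print(n,k.round(4),m,((k-T)@R).round(4))
g=T+R@[-.006,.001,.0315]
# wrist: points on cap/neck cylinder top line
c=cap('wrist');P=(cloud(c)-T)@R
for z0 in np.arange(-.05,.0,.005):
    q=P[(abs(P[...,2]-z0)<.0025)&(abs(P[...,1])<.004)&(abs(P[...,0])<.03)];print(z0.round(3),len(q),np.median(q[:,0]).round(4) if len(q) else '')
E
```

```text
side [nan nan nan] 0 [nan nan nan]
top [ 0.4554 -0.1239  0.251 ] 16 [ 0.0019  0.0012 -0.054 ]
wrist [ 0.455  -0.1225  0.2506] 668 [ 0.0013 -0.0002 -0.0541]
-0.05 707 0.0096
-0.045 111 0.0138
-0.04 103 0.0135
-0.035 93 0.0131
-0.03 82 0.0128
-0.025 322 0.015
-0.02 65 0.0173
-0.015 54 0.0169
-0.01 86 0.017
-0.005 132 0.0181
  return _methods._mean(a, axis=axis, dtype=dtype,
  ret = um.true_divide(
```

```bash
cat >> f.py <<'E'
def upright(b,y=(0,-1,0)):
    # R with R@b=+z and tool y nearest to y
    b=np.array(b,float);b/=np.linalg.norm(b)
    A=frame(b,[0,1,0]);B=frame([0,0,1],y);return B@A.T
E
python3 - <<'E'
from f import *
from scipy.spatial.transform import Slerp
b=[.085,-.003,-.996];Rf=upright(b);gl=np.array([-.006,.001,.0315])
s=robot.read_state();R0=s['orientation'];print(Rf.round(3),np.degrees(Ro.from_matrix(R0.T@Rf).magnitude()))
S=Slerp([0,1],Ro.from_matrix([R0,Rf]))
W=[([.51,-.11,.24],S(.33)),([.51,-.06,.27],S(.67)),([.50,0.0,.28],S(1)),([.49,.09,.28],S(1)),([.48,.18,.28],S(1)),([.473,.27,.28],S(1)),([.4685,.3737,.24],S(1))]
path([(np.array(g)-r.as_matrix()@gl,r.as_matrix()) for g,r in W])
E
```

```text
[[ 0.996  0.     0.085]
 [-0.    -1.     0.003]
 [ 0.085 -0.003 -0.996]] 39.32431632573915
[ 0.465 -0.162 -0.387] [ 0.043 -0.451 -0.015]
[ 0.223 -0.483 -0.256] [ 0.045 -0.464 -0.015]
[ 0.001 -0.591 -0.116] [ 0.043 -0.451 -0.015]
[-0.1   -0.9   -0.006] [0. 0. 0.]
[-0.1   -0.9   -0.006] [0. 0. 0.]
[-0.07  -0.9   -0.003] [0. 0. 0.]
[-0.079 -1.036  0.398] [0. 0. 0.]
```

>>> {"api": "drive_tool", "payload": {"motion": [[[0.23,-0.08,-0.2],[0.02,-0.22,-0.01],0],[[0.46,-0.16,-0.39],[0.04,-0.45,-0.01],0],[[0.46,-0.16,-0.39],[0.04,-0.45,-0.01],0],[[0.46,-0.16,-0.39],[0.04,-0.45,-0.01],0]]}}

```text
t: 8.57
tcp_pos: [0.5074, -0.0857, 0.2543]
orientation: [[0.81, 0.033, 0.586], [0.016, -0.999, 0.034], [0.586, -0.019, -0.81]]
ft_force: [-0.7, 1.7, -0.8]
gripper_width: 0.299
finger_force: 29.6
```

>>> {"api": "drive_tool", "payload": {"motion": [[[0.11,-0.24,-0.13],[0.02,-0.23,-0.01],0],[[0.22,-0.48,-0.26],[0.04,-0.46,-0.01],0],[[0.22,-0.48,-0.26],[0.04,-0.46,-0.01],0],[[0.22,-0.48,-0.26],[0.04,-0.46,-0.01],0]]}}

```text
t: 9.07
tcp_pos: [0.509, -0.0376, 0.2892]
orientation: [[0.921, 0.049, 0.387], [0.032, -0.998, 0.05], [0.389, -0.034, -0.921]]
ft_force: [-0.7, -0.5, -1.4]
gripper_width: 0.3
finger_force: 29.8
```

```bash
python3 - <<'E'
from f import *
b=[.085,-.003,-.996];Rf=upright(b);gl=np.array([-.006,.001,.0315])
s=robot.read_state();print(s['qpos'],s['tcp_pos'],s['finger_force'])
W=[[.50,0.0,.28],[.49,.09,.28],[.48,.18,.28],[.473,.27,.28],[.4685,.36,.26]]
path([(np.array(g)-Rf@gl,Rf) for g in W])
E
```

```text
[-17.85070691   3.4740053  104.02540113  12.18890498  52.13231267
  63.94152593] [ 0.50895176 -0.03755034  0.28920943] 29.80205476284027
[ 0.049 -0.394 -0.211] [-0.084 -0.628  0.081]
[-0.1   -0.9   -0.006] [0. 0. 0.]
[-0.1   -0.9   -0.006] [0. 0. 0.]
[-0.07  -0.9   -0.003] [0. 0. 0.]
[-0.062 -0.899  0.198] [0. 0. 0.]
```

>>> {"api": "drive_tool", "payload": {"motion": [[[0.02,-0.2,-0.1],[-0.04,-0.3,0.04],0],[[0.05,-0.39,-0.21],[-0.08,-0.63,0.08],0],[[0.05,-0.39,-0.21],[-0.08,-0.63,0.08],0],[[0.05,-0.39,-0.21],[-0.08,-0.63,0.08],0]]}}

```text
t: 9.57
tcp_pos: [0.5027, -0.0004, 0.3106]
orientation: [[0.996, -0.0, 0.084], [-0.001, -1.0, 0.005], [0.084, -0.005, -0.996]]
ft_force: [-0.7, -0.7, -1.8]
gripper_width: 0.296
finger_force: 29.9
```

>>> {"api": "drive_tool", "payload": {"motion": [[[-0.05,-0.3,0],[0,0,0],0],[[-0.1,-0.6,0],[0,0,0],0],[[-0.1,-0.9,0],[0,0,0],0],[[-0.1,-0.9,0],[0,0,0],0]]}}

```text
t: 10.07
tcp_pos: [0.4923, 0.0903, 0.3108]
orientation: [[0.996, 0.0, 0.084], [0.0, -1.0, 0.005], [0.084, -0.005, -0.996]]
ft_force: [-0.0, -0.7, -1.1]
gripper_width: 0.301
finger_force: 30.1
```

>>> {"api": "drive_tool", "payload": {"motion": [[[-0.05,-0.3,0],[0,0,0],0],[[-0.1,-0.6,0],[0,0,0],0],[[-0.1,-0.9,0],[0,0,0],0],[[-0.1,-0.9,0],[0,0,0],0]]}}

```text
t: 10.58
tcp_pos: [0.483, 0.1798, 0.3104]
orientation: [[0.996, 0.0, 0.084], [-0.0, -1.0, 0.005], [0.084, -0.005, -0.996]]
ft_force: [-0.2, -0.6, -1.4]
gripper_width: 0.299
finger_force: 30.2
```

```bash
python3 - <<'E'
from f import *
b=[.085,-.003,-.996];Rf=upright(b);gl=np.array([-.006,.001,.0315])
s=robot.read_state();T=s['tcp_pos'];R=s['orientation'];print(s['qpos'],T,s['finger_force']);print(R.round(3))
for n in('side','top','wrist'):
    c=cap(n);k,m=globe(c,T+R@gl);t,mt=tip(c,T,R);print(n,'globe',k,m,None if k is None else ((k-T)@R).round(4),'tip',t.round(4),mt,((t-T)@R).round(4))
W=[[.473,.27,.28],[.4685,.36,.26]]
path([(np.array(g)-Rf@gl,Rf) for g in W])
E
```

```text
[ 14.44819815  11.36021314  86.38016796  -0.96923651  77.52586023
 104.61922633] [0.48303728 0.17979435 0.31040112] 30.20610809326172
[[ 0.996  0.     0.084]
 [-0.    -1.     0.005]
 [ 0.084 -0.005 -0.996]]
side globe [0.48022077 0.17919215 0.2783669 ] 1071 [-0.0055  0.0007  0.0317] tip [nan nan nan] 0 [nan nan nan]
top globe [0.48098622 0.17979749 0.27875936] 77 [-0.0047  0.0001  0.0314] tip [nan nan nan] 0 [nan nan nan]
wrist globe [0.48067569 0.1786747  0.2792361 ] 9108 [-0.005   0.0013  0.0309] tip [0.4801 0.1783 0.3651] 687 [ 0.0016  0.0013 -0.0548]
[-0.071 -0.925 -0.014] [-0.001  0.002 -0.004]
[-0.062 -0.899  0.198] [0. 0. 0.]
  return _methods._mean(a, axis=axis, dtype=dtype,
  ret = um.true_divide(
```

>>> {"api": "drive_tool", "payload": {"motion": [[[-0.04,-0.4,0],[0,0,0],0],[[-0.07,-0.8,-0.01],[0,0,0],0],[[-0.07,-0.92,-0.01],[0,0,0],0],[[-0.07,-0.92,-0.01],[0,0,0],0]]}}

```text
t: 11.22
tcp_pos: [0.4767, 0.2711, 0.3116]
orientation: [[0.996, -0.001, 0.084], [-0.001, -1.0, 0.003], [0.084, -0.003, -0.996]]
ft_force: [-0.6, -0.6, -1.4]
gripper_width: 0.3
finger_force: 30.3
```

```bash
cat >> f.py <<'E'
def rim(c,g0=(.4685,.3737)):
    """fit circle r=.031 (crown of rim) to blue points at rim-top height"""
    P=cloud(c);h=cv2.cvtColor(c['img'],cv2.COLOR_BGR2HSV)
    m=(cv2.inRange(h,(100,110,30),(130,255,255))>0)&(abs(P[...,2]-.048)<.004);d=np.linalg.norm(P[...,:2]-g0,axis=-1);m&=d<.042
    q=P[m]; r=least_squares(lambda v:np.linalg.norm(q[:,:2]-v,axis=1)-.031,g0,loss='soft_l1',f_scale=.002).x
    ang=np.degrees(np.arctan2(q[:,1]-r[1],q[:,0]-r[0]))//45
    return r.round(4),len(q),np.median(q[:,2]).round(4),np.bincount((ang+4).astype(int),minlength=8)
def shelf(c):
    P=cloud(c);m=(abs(P[...,2])<.02)&(P[...,0]>.3)&(P[...,0]<.7)&(P[...,1]>.0)&(P[...,1]<.5);return np.median(P[m][:,2])
E
python3 - <<'E'
from f import *
s=robot.read_state();T=s['tcp_pos'];R=s['orientation'];print(T)
for n in('side','top','wrist'):
    c=cap(n);print(n,*rim(c),'shelf',shelf(c))
    for nm,k0 in(('b',(.471,.269,.075)),('held',T+R@[-.005,.001,.0315])): print(nm,globe(c,k0))
E
```

```text
[0.47673735 0.27105326 0.31156537]
side [0.4673 0.3751] 237 0.0472 [33 27 25 28 29 30 36 29] shelf 0.0006507128263293224
b (array([0.46909174, 0.26798818, 0.07699696]), 765)
held (array([0.47423841, 0.27009189, 0.27981764]), 1088)
top [0.4685 0.3737] 0 nan [0 0 0 0 0 0 0 0] shelf 0.0008904978246308203
b (array([0.47055159, 0.26935701, 0.07748733]), 425)
held (array([0.47574015, 0.27094719, 0.27976164]), 429)
wrist [0.4704 0.3735] 813 0.0479 [100 106 113 110 110  99  83  92] shelf 0.00033014957635226275
b (array([0.47015702, 0.26941925, 0.07484177]), 612)
held (array([0.47423418, 0.27050915, 0.2803341 ]), 9097)
  return _methods._mean(a, axis=axis, dtype=dtype,
  ret = ret.dtype.type(ret / rcount)
```

>>> {"api": "drive_tool", "payload": {"motion": [[[-0.05,-0.5,0.1],[0,0,0],0],[[-0.08,-0.9,0.2],[0,0,0],0],[[-0.1,-1.0,0.5],[0,0,0],0],[[-0.12,-1.0,0.8],[0,0,0],0],[[-0.12,-1.0,0.8],[0,0,0],0]]}}

```text
t: 12.0
tcp_pos: [0.4708, 0.3704, 0.2297]
orientation: [[0.997, -0.002, 0.081], [-0.002, -1.0, 0.001], [0.081, -0.001, -0.997]]
ft_force: [-0.1, 0.0, -1.2]
gripper_width: 0.299
finger_force: 30.4
```

>>> {"api": "drive_tool", "payload": {"motion": [[[-0.03,-0.04,0.3],[0,0,0],0],[[-0.05,-0.04,0.5],[0,0,0],0],[[-0.06,-0.04,0.7],[0,0,0],0],[[-0.06,-0.04,0.7],[0,0,0],0]]}}

```text
t: 12.5
tcp_pos: [0.4717, 0.3755, 0.1615]
orientation: [[0.996, -0.002, 0.084], [-0.002, -1.0, 0.003], [0.084, -0.003, -0.996]]
ft_force: [-0.2, -0.6, -1.3]
gripper_width: 0.298
finger_force: 30.4
```

```bash
cat > meas.py <<'E'
from f import *
import warnings;warnings.simplefilter('ignore')
s=robot.read_state();T=s['tcp_pos'];R=s['orientation'];print(s['t'],T,R[2].round(3),s['ft_force'],s['finger_force'])
for n in('side','top','wrist'):
    c=cap(n);k,m=globe(c,T+R@[-.005,.001,.0315]);t,mt=tip(c,T,R);r=rim(c);print(n,'globe',k,m,'tip',t.round(4),'rim',*r)
    if r[1]>20 and k is not None: print('   rim-globe',(r[0]-k[:2]).round(4),'z above rim',(k[2]-.048).round(4))
E
python3 meas.py
```

```text
12.5 [0.47170089 0.37546215 0.16154951] [ 0.084 -0.003 -0.996] [-0.19680255 -0.55398557 -1.26013601] 30.44049382209778
side globe [0.46970159 0.37483781 0.12956793] 851 tip [nan nan nan] rim [0.4681 0.3743] 136 0.0479 [33  7  0  0  0 27 35 34]
   rim-globe [-0.0016 -0.0005] z above rim 0.0816
top globe [0.47051092 0.37609904 0.13046043] 461 tip [nan nan nan] rim [0.47   0.3721] 62 0.0477 [12 20 17 13  0  0  0  0]
   rim-globe [-0.0005 -0.004 ] z above rim 0.0825
wrist globe [0.46978931 0.37634731 0.13143409] 9102 tip [0.4691 0.3759 0.2172] rim [0.4685 0.3737] 0 nan [0 0 0 0 0 0 0 0]
```

>>> {"api": "drive_tool", "payload": {"motion": [[[-0.02,0.02,0.15],[0,0,0],0],[[-0.04,0.02,0.3],[0,0,0],0],[[-0.05,0.02,0.4],[0,0,0],0],[[-0.05,0.02,0.45],[0,0,0],0],[[-0.05,0.02,0.45],[0,0,0],0]]}}

```text
t: 13.28
tcp_pos: [0.4702, 0.3743, 0.1156]
orientation: [[0.996, -0.001, 0.084], [-0.001, -1.0, 0.003], [0.084, -0.003, -0.996]]
ft_force: [0.3, 0.2, 0.2]
gripper_width: 0.297
finger_force: 30.5
```

```bash
python3 meas.py
```

```text
13.275 [0.47020126 0.37431971 0.11558564] [ 0.084 -0.003 -0.996] [0.28060794 0.22547103 0.2108765 ] 30.456313490867615
side globe [0.46823227 0.37414162 0.08326246] 774 tip [nan nan nan] rim [0.4659 0.3747] 23 0.0476 [ 0  0  0  0  0  0 11 12]
   rim-globe [-0.0023  0.0006] z above rim 0.0353
top globe [0.46890953 0.37390467 0.08394853] 417 tip [nan nan nan] rim [0.4711 0.3698] 9 0.0477 [0 3 5 1 0 0 0 0]
wrist globe [0.46790668 0.37464909 0.0848626 ] 9113 tip [0.4673 0.3743 0.1707] rim [0.4685 0.3737] 0 nan [0 0 0 0 0 0 0 0]
```

>>> {"api": "drive_tool", "payload": {"motion": [[[0,0,0.02],[0,0,0],0],[[0,0,0.04],[0,0,0],0],[[0,0,0.05],[0,0,0],0],[[0,0,0.05],[0,0,0],0]]}}

```text
t: 13.92
tcp_pos: [0.4707, 0.3744, 0.1109]
orientation: [[0.996, -0.001, 0.084], [-0.001, -1.0, 0.004], [0.084, -0.004, -0.996]]
ft_force: [-0.0, 1.2, -0.8]
gripper_width: 0.298
finger_force: 30.5
```

>>> {"api": "drive_tool", "payload": {"motion": [[[0,0,0.01],[0,0,0],0],[[0,0,0.01],[0,0,0],0]]}}

```text
t: 14.18
tcp_pos: [0.4708, 0.3744, 0.11]
orientation: [[0.996, -0.001, 0.084], [-0.001, -1.0, 0.004], [0.084, -0.004, -0.996]]
ft_force: [0.3, -0.5, -0.9]
gripper_width: 0.296
finger_force: 30.5
```

>>> {"api": "drive_tool", "payload": {"motion": [[[0,0,0.01],[0,0,0],0],[[0,0,0.01],[0,0,0],0]]}}

```text
t: 14.42
tcp_pos: [0.4708, 0.3744, 0.1089]
orientation: [[0.996, -0.001, 0.084], [-0.001, -1.0, 0.004], [0.084, -0.004, -0.996]]
ft_force: [-0.4, -0.0, -1.5]
gripper_width: 0.297
finger_force: 30.5
```

>>> {"api": "drive_tool", "payload": {"motion": [[[0,0,0.005],[0,0,0],0],[[0,0,0.005],[0,0,0],0]]}}

```text
t: 14.68
tcp_pos: [0.4711, 0.3745, 0.1087]
orientation: [[0.996, -0.001, 0.085], [-0.001, -1.0, 0.004], [0.085, -0.004, -0.996]]
ft_force: [0.7, -1.2, 2.6]
gripper_width: 0.301
finger_force: 30.8
```

```bash
python3 - <<'E'
from f import *
s=robot.read_state();print(s['tcp_pos'],s['ft_force'],s['wrist_torque'],s['joint_torque'])
E
```

```text
[0.47111629 0.37445179 0.108667  ] [ 0.73528483 -1.17271646  2.60592132] [-0.12712836 -0.01893034 -0.02468489] [ 4.37107142e-01 -8.34076023e+01 -3.05521202e+01 -7.34470622e-02
 -5.81677537e-01  1.04257726e-02]
```

>>> {"api": "drive_tool", "payload": {"motion": [[[0,0,0.005],[0,0,0],0],[[0,0,0.005],[0,0,0],0]]}}

```text
t: 14.92
tcp_pos: [0.4714, 0.3745, 0.1085]
orientation: [[0.996, -0.001, 0.085], [-0.002, -1.0, 0.004], [0.085, -0.004, -0.996]]
ft_force: [-0.1, -2.1, 6.9]
gripper_width: 0.295
finger_force: 31.3
```

Contact is at about 8 N with a sideways push toward -y, so I ease off and nudge 1 mm toward -y.

>>> {"api": "drive_tool", "payload": {"motion": [[[0,0,-0.006],[0,0,0],0],[[0,0.01,-0.006],[0,0,0],0],[[0,0.01,-0.006],[0,0,0],0]]}}

```text
t: 15.3
tcp_pos: [0.471, 0.3736, 0.1086]
orientation: [[0.996, -0.001, 0.084], [-0.002, -1.0, 0.004], [0.084, -0.004, -0.996]]
ft_force: [0.4, 2.1, 0.4]
gripper_width: 0.295
finger_force: 30.7
```

```bash
python3 meas.py
```

```text
15.3 [0.47099836 0.37359154 0.10862819] [ 0.084 -0.004 -0.996] [0.41216411 2.09964431 0.3663824 ] 30.665874481201172
side globe [0.46869902 0.3735311  0.07578672] 777 tip [nan nan nan] rim [0.4655 0.3756] 8 0.0455 [0 0 0 0 0 0 5 3]
top globe [0.46937928 0.37347475 0.07693349] 399 tip [nan nan nan] rim [0.4685 0.3737] 0 nan [0 0 0 0 0 0 0 0]
wrist globe [0.46840645 0.37399556 0.07728811] 9112 tip [0.4679 0.3734 0.1631] rim [0.4685 0.3737] 0 nan [0 0 0 0 0 0 0 0]
```

Now the push is toward +y, so the centre lies between the two positions. I go back 0.5 mm and press lightly.

>>> {"api": "drive_tool", "payload": {"motion": [[[0,-0.005,0],[0,0,0],0],[[0,-0.005,0.003],[0,0,0],0],[[0,-0.005,0.003],[0,0,0],0],[[0,-0.005,0.003],[0,0,0],0]]}}

```text
t: 15.95
tcp_pos: [0.4711, 0.374, 0.1085]
orientation: [[0.996, -0.001, 0.085], [-0.001, -1.0, 0.004], [0.085, -0.004, -0.996]]
ft_force: [0.7, 1.5, 6.4]
gripper_width: 0.297
finger_force: 31.0
```

>>> {"api": "drive_tool", "payload": {"motion": [[[0,0,-0.003],[0,0,0],0],[[0,0,-0.003],[0,0,0],0],[[0,0,-0.003],[0,0,0],0]], "squeeze": 20}}

```text
t: 16.32
tcp_pos: [0.4709, 0.3739, 0.1086]
orientation: [[0.996, -0.001, 0.084], [-0.001, -1.0, 0.004], [0.084, -0.004, -0.996]]
ft_force: [0.9, 0.8, 1.9]
gripper_width: 0.299
finger_force: 30.8
```

>>> {"api": "drive_tool", "payload": {"motion": [[[0,0,0],[0,0,0],0.3],[[0,0,0],[0,0,0],0.33],[[0,0,0],[0,0,0],0.36],[[0,0,0],[0,0,0],0.4],[[0,0,0],[0,0,0],0.5],[[0,0,0],[0,0,0],0.6],[[0,0,0],[0,0,0],0.65],[[0,0,0],[0,0,0],0.65]]}}

```text
t: 17.32
tcp_pos: [0.4709, 0.3739, 0.1086]
orientation: [[0.996, -0.001, 0.084], [-0.001, -1.0, 0.004], [0.084, -0.004, -0.996]]
ft_force: [0.3, -0.5, 0.6]
gripper_width: 0.65
finger_force: 0.0
```

```bash
python3 meas.py; python3 - <<'E'
from g import *
print((robot.read_state()['orientation'].T@[0,0,1]).round(3))
E
```

```text
17.325 [0.47086202 0.37390795 0.10860809] [ 0.084 -0.004 -0.996] [ 0.28477213 -0.51303892  0.62683587] 0.0
side globe [0.4690485  0.37421034 0.07578927] 732 tip [nan nan nan] rim [0.4665 0.376 ] 9 0.0453 [0 0 0 0 0 0 4 5]
top globe [0.46988199 0.37402883 0.0768925 ] 370 tip [nan nan nan] rim [0.4705 0.3683] 1 0.0484 [0 0 1 0 0 0 0 0]
wrist globe [0.46898891 0.37435771 0.07671906] 9773 tip [0.4687 0.375  0.163 ] rim [0.4685 0.3737] 0 nan [0 0 0 0 0 0 0 0]
[ 0.084 -0.004 -0.996]
```

The bulb stands upright and free, so I retreat straight up.

>>> {"api": "drive_tool", "payload": {"motion": [[[0.01,0,-0.1],[0,0,0],0.65],[[0.02,0,-0.25],[0,0,0],0.65],[[0.03,0,-0.4],[0,0,0],0.65],[[0.05,0,-0.6],[0,0,0],0.65],[[0.08,0,-1.0],[0,0,0],0.65],[[0.08,0,-1.0],[0,0,0],0.65]]}}

```text
t: 18.23
tcp_pos: [0.4719, 0.3746, 0.213]
orientation: [[0.996, -0.001, 0.089], [-0.002, -1.0, 0.007], [0.089, -0.007, -0.996]]
ft_force: [0.3, 0.3, 0.1]
gripper_width: 0.651
finger_force: 0.0
```

>>> {"api": "drive_tool", "payload": {"motion": [[[0.04,0,-0.5],[0,0,0],0.65],[[0.04,0,-0.5],[0,0,0],0.65],[[0.04,0,-0.5],[0,0,0],0.65],[[0.04,0,-0.5],[0,0,0],0.65]]}}

```text
t: 18.73
tcp_pos: [0.4697, 0.373, 0.258]
orientation: [[0.997, -0.001, 0.083], [-0.001, -1.0, 0.003], [0.083, -0.003, -0.997]]
ft_force: [-0.4, -0.3, -0.1]
gripper_width: 0.652
finger_force: 0.0
```

```bash
python3 - <<'E'
from f import *
fake=np.eye(3)
for n in('side','top','wrist'):
    c=cap(n);k,m=globe(c,[.469,.374,.076]);t,mt=tip(c,np.array([.469,.374,.107]),np.diag([1,-1,-1.]));print(n,k.round(4),m,t.round(4),mt)
cv2.imwrite('pics/end.png',cap('side')['img'])
E
```

```text
side [0.4685 0.374  0.0755] 885 [0.4673 0.3746 0.1623] 26
top [0.4697 0.3743 0.0771] 526 [nan nan nan] 0
wrist [0.47   0.3744 0.0758] 3762 [0.4688 0.3747 0.1629] 144
  return _methods._mean(a, axis=axis, dtype=dtype,
  ret = um.true_divide(
```

View pics/end.png

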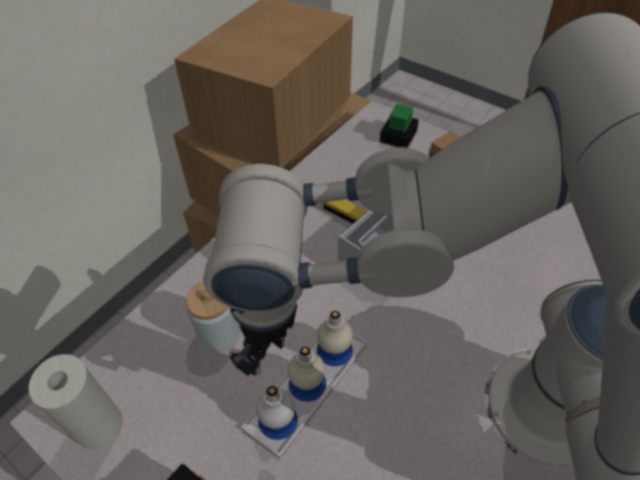

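The bulb stands upright in the cup at (277,412), its tilt is about 1°, and the gripper is clear.

```bash
python3 -c "
from workcell import workorder;print(workorder.sign_off())"
```

```text
the job is handed in; nothing more can be done
None
```

The bulb is standing by itself, cap up and about 1° off vertical, in the formerly empty blue cup; the gripper is clear and the job is handed in, but sign-off returned no verdict.

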